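Latch and test-run the art room sander

ROBOT

A 6-joint arm with a two-finger parallel gripper is mounted at the origin on the work surface. World frame = base frame: x ahead of the robot, y to its left, z up, the work surface at z = 0. Lengths are in m, angles in rad, forces in N, time in s.
With the tool pointing down it reaches from about 0.2 to 0.875 m from the base axis. Payload 3.4 kg.
Tool frame: the origin (TCP) lies between the finger pads; the fingertips stand 25 mm ahead of it and the grasp point (between the pads) lies 6 mm ahead of it (r.nose_length is the z of the fingertips in the tool frame, in m); z points along the fingers, x is the direction in which the jaws open and shut, and the axes are right-handed (so a half turn about z gives the same grasp; the last joint's range is limited). The gripper opens to 94 mm and grips with 3 to 60 N. Pads are 16 mm wide; open, the fingers measure 119 mm over their backs; the gripper's body (75 mm by 177 mm) begins 78 mm behind the grasp point.
Start: joints at [-1.464, 0.276, 1.505, -0, 1.361, -0.121], TCP at [0.13, -0.56, 0.23] pointing down, gripper open.
Joint ranges: [-2.89, 2.89], [-0.75, 2.08], [0.22, 2.7], [-1.18, 4.32], [0.11, 2.71], [-2.7, 2.7]. Speed limits (rad/s): [2.57, 2.57, 3.14, 3.14, 3.14, 3.14].

INTERFACE

Orientations are given as a unit quaternion [w, x, y, z].
In Python, from plant import r, gripper_to, inverse_kinematics, vision, models, telemetry gives the robot as it stands. Calls block until the motion is done:
- r.move_to(position, orientation): joint-space move of the TCP to a pose.
- r.move_l(position, rot=None, vel=0.15, guard=None): straight line of the TCP; rot=None keeps the orientation; vel is the mean speed in m/s. With guard (N) it stops when the force on the tool has changed by that much, and returns True; else False.
- r.movej(angles): joint-space move.
- gripper_to(opening, f_grip=None): finger opening in m; f_grip is the grip in N (None keeps the last); returns when the fingers have stopped.
- r.hold(seconds).
- inverse_kinematics(position, orientation): joint angles nearest the present ones, or None.
- vision.snapshot(name): name is "scene" or "top" or "wrist"; returns the picture (400x640x3 uint8, red, green, blue); there is no depth.
- vision.get_calibration(name): a dict with "fx", "fy", "cx", "cy" (pixels), "position" and "orientation" of the camera in the world. Camera axes: x right, y down, z forward; pixel columns grow to the right and rows downward; lengths in m; the calibration is good to about 2 mm. A picture is of the moment at which its call begins: read the wrist's pose just before it. get_calibration takes no time and is no camera call; for the wrist camera it gives the pose at the moment of the call.
A pose or a line that the arm cannot do raises r.PlanningError and nothing moves.
- r.sign_off(): hands the job in, once; it reports no verdict.
Trained networks look in the newest picture that a camera, given by its name, has taken for a name from the list of things; names that differ only in an ending like _2 or _b are one class to them, and where a whole thing is asked for, a point or a joint stands for the part that bears it (a point fixed in the world has none). Each returns a list of dicts, best first, with "score" (0 to 1); they miss things now and then, are a little off and sometimes report something else, mostly with a low value. They report only what shows in the picture. A call takes as long as a camera call.
- models.boxes_of(thing, camera): "at" ([x, y, z] in m, in world coordinates, good to about 4 mm: the middle of the surface that is visible of it).
- models.regions_of(thing, camera): "pixels" (400x640 bool, what is visible of it).
- models.mark_of(thing, camera): "at" ([x, y, z] in m, in world coordinates, good to about 4 mm: a listed point, or the origin of a listed thing).
Readings, each from a call of its own:
- telemetry.current_t(): time.
- telemetry.current_joints(): joint angles.
- telemetry.current_dq(): joint speeds.
- telemetry.current_joint_efforts(): joint torques, N m.
- telemetry.current_ee_pos(): TCP position.
- telemetry.current_tool_rot(): TCP orientation.
- telemetry.current_wrist_force(): force on the tool from outside, world axes, zero at the start.
- telemetry.current_torque(): the same for the moment, N m.
- telemetry.current_opening(): finger opening in m.
Only numpy, scipy, OpenCV 4.12 (cv2) and the standard library are available. Lean on these libraries where they do the work, as an engineer would, in place of code of your own. Each camera call takes 0.05 s, during which the arm holds its last target.

TASK

Make the sander on its bench stand safe and give it a test run. First lift the drop bar by its knob over the keeper's lip and let it down fully into the notch, so that it crosses the battery end; then flip the lock-off lever all the way forward, towards the disc, grip the sander between the fingers and squeeze the paddle fully home against the body for about two seconds, and let it spring out again. Leave the bar latched and the lever forward, and do not disturb the other things on the table.

Things in the scene. Friction and masses are not known exactly. Their poses are not given: they have to be found in the camera images.
- stand: Bench stand fixed to the table: plywood base 270 x 420 x 18 mm with the sander, a latch post and a keeper. Origin on the table surface 10 mm in +y from the base's centre, z up. +y runs along the sander to its nose (disc), -y to its battery; +x points away from the robot at yaw 0 (yaw within 0.3 rad). It does not move.
- sander: Cordless sander fixed in the stand. Origin on the barrel axis at stand (0, 0, 0.120). Own y along the barrel to the nose (= stand y), z out of the spine, x out of the paddle face. Rolled 0.663 rad (38 deg) about y: the spine leans towards the robot, the paddle face looks away and up. Gear head and 100 mm disc at own y 106 to 206 mm; battery at y -143 to -93, top 0.153 m high.
- grip_mid (a point): On the barrel axis level with the best place to squeeze, sander (0, 15, 0) mm; axes as the sander's. The barrel is 40 mm thick in sander x (-20 to +20), 56 mm in z (-28 to +28), y from -95 to +120 mm. Saddles hold it from below at y = +98 and -80 mm; between them it hangs free, over 65 mm above the base.
- paddle (a joint): Paddle switch: black plate 120 x 44 x 6 mm (sander z -22 to +22) on the sander's +x face, hinged at its battery end (sander x 26.5, y -70 mm), standing out at its free end (y +49). Rad: 0 released, 0.13 fully home (parallel to the barrel, outer face at x 29.5). Spring 5 to 8 N at paddle_pad. With the lever back, the lever's ear blocks it after a few hundredths of a rad.
- paddle_pad (a point): On the paddle's outer face, 85 mm from its hinge (sander y = 15 mm), at sander x = 40.5, z = 0 mm when released: barrel and paddle together are then 60 mm thick here, 49.5 mm when home. Turns with the paddle.
- lockoff (a joint): Lock-off lever on the sander's +x face: black bar 14 x 14 mm (18 thick in its last 24 mm), its tab standing up past the spine. Pivot axis parallel to sander x at sander (29, 75, 0) mm. Rad: 0 fully back (tab leaning 0.52 rad to the battery), 1.04 fully forward (leaning 0.52 rad to the disc). Starts at 0 to 0.15; stays where left; about 2 N at the tab moves it.
- lever_tip (a point): Near the end of the lock-off tab, 75 mm from its pivot (1 mm short of its end). Turns with the lever.
- bar_swing (a joint): Horizontal swing of the drop bar about the latch post (vertical axis at stand (0.09, -0.115)). Rad: 0 = bar parallel to stand x, in line with the keeper's notch, over the battery; positive = knob end swung to stand -y, away from the nose. Parked at 0.28 to 0.45 at the start. Light friction.
- bar_lift (a joint): Lift of the drop bar about a level pin through the post axis at height 0.168 m. Rad: 0 = level, lying on the keeper's shelf or down in the notch; positive = knob end raised (to 0.8). It falls by its own weight. Bar: steel, 14 mm wide, 16 mm high (0.160 to 0.176 m when level), reaching 216 mm from the post axis, about 250 g.
- knob_mid (a point): In the drop bar's upright wooden knob (22 mm diameter, from 0.176 to 0.220 m high when level), 24 mm above the bar's top, 200 mm from the post axis. Turns with the bar.
- notch (a point): Middle of the floor of the keeper's notch, stand (-0.06, -0.115, 0.160), 150 mm from the post axis. Keeper: upright steel plate 12 mm thick in stand x, level shelf at 0.160 m. Notch 26 mm wide in stand y between two lips 10 mm thick, 22 mm high (tops 0.182 m). The parked bar lies on the shelf outside the lip on the stand's -y side.
- lamp_edge (a point): Middle of the lower edge, on the robot's side, of a fixed lamp bar over the sander: stand (0.032, 0.005, 0.271). The bar is 30 mm wide (stand x 0.032 to 0.062), 130 mm long (stand y -0.060 to +0.070), 18 mm thick, on a post at stand (0.122, -0.070). It is in the way of a gripper coming straight down on the paddle; a gripper leaning with the sander passes under it.
- tub: Bystander: clear plastic tub, 100 mm wide, 70 high, beyond the stand's nose end. Origin at the centre of its underside.
- block: Bystander: cork sanding block 100 x 62 x 32 mm, on the robot's side of the stand. Origin at the centre of its underside.
- marker1: Bystander: marker pen about 145 mm long, lying on the stand's base on its far side. Origin at the middle of its underside.
- marker2: Bystander: second marker pen about 145 mm long, lying on the stand's base on its robot side. Origin at the middle of its underside.
- paintjar: Bystander: paint jar 64 mm across, 85 high, beyond the stand's battery end. Origin at the centre of its underside.
- tape: Bystander: roll of paper tape 100 mm across, 25 high, on the robot's side of the stand. Origin at the centre of its underside.

How it is judged:
On the way, in this order (a step that is already met when the one before it is completed fails the run):
1. the drop bar lies down in the keeper's notch (value of joint bar_swing between -0.06 and 0.06 rad and value of joint bar_lift below 0.03 rad), for 0.2 s.
2. the lock-off lever is flipped forward, the bar still latched (all of step 1 and value of joint lockoff above 0.9 rad), for 0.2 s.
3. the paddle is held fully home for one second, squeezed between the fingers against the sander's body, with the lever forward and the bar latched (all of step 2 and value of joint paddle above 0.11 rad and contact force between the fingers and sander above 1 N), for 1 s.
At the end, for the whole second after the job is handed in: The drop bar lies in the notch (swing within 0.06 rad of the notch line, lift under 0.03 rad), the lock-off lever is forward (over 0.9 rad), the paddle has sprung out (under 0.02 rad) and is at rest, and no bystander has been moved more than 30 mm (all of step 2 and value of joint paddle below 0.02 rad and velocity of joint paddle below 0.05 rad/s); the robot touches nothing.
It fails at once if a bystander (tub, block, markers, jar or tape) is moved more than 30 mm (distance of any of tub, block, marker1, marker2, paintjar, tape from where it was at the start of the episode above 0.03 m).
It also fails if it takes over 64 s, if anything falls off the work surface, if the arm or the gripper's body presses on something with over 40 N, if the wrist force passes 120 N, or if a joint passes its speed limit or range.

## Working session

There is one attempt and no reset: what is moved stays moved. The work goes in short steps, each a Python script; the robot and the scene stay as the last script left them, time stands still between calls to the robot, and variables do not carry over. Pictures are saved under pics/ and viewed, and the job is handed in when it is done.

```bash
ls; mkdir -p pics
cat > s1.py <<'E'
from plant import r, gripper_to, inverse_kinematics, vision, models, telemetry
import cv2, numpy as np
np.set_printoptions(precision=4,suppress=True)
for c in ["scene","top"]:
    im=vision.snapshot(c); cv2.imwrite(f"pics/{c}0.png",im[:,:,::-1])
    k=vision.get_calibration(c); print(c,{a:np.round(b,3) for a,b in k.items()})
    for n in ["stand","sander","grip_mid","paddle_pad","lever_tip","knob_mid","notch","lamp_edge","tub","block","marker1","paintjar","tape"]:
        m=models.mark_of(n,c); print(n,[(np.round(x["at"],4),round(x["score"],2)) for x in m[:3]])
print(telemetry.current_t(), telemetry.current_tool_rot())
E
python3 s1.py
```

```text
pics
scene {'fx': np.float64(410.615), 'fy': np.float64(410.615), 'cx': np.float64(322.245), 'cy': np.float64(200.25), 'position': array([1.095, 0.725, 0.925]), 'orientation': array([-0.127,  0.302,  0.861, -0.388])}
stand [(array([0.6313, 0.0729, 0.0032]), 0.77), (array([0.4127, 0.1603, 0.0009]), 0.42)]
sander [(array([0.6264, 0.0747, 0.1155]), 0.57)]
grip_mid [(array([0.625, 0.088, 0.12 ]), 0.71)]
paddle_pad [(array([0.6612, 0.0907, 0.1447]), 0.7)]
lever_tip [(array([0.6084, 0.12  , 0.1961]), 0.79)]
knob_mid [(array([ 0.5453, -0.1104,  0.2025]), 0.87)]
notch [(array([ 0.5828, -0.0485,  0.1606]), 0.76)]
lamp_edge [(array([0.6629, 0.0797, 0.2722]), 0.96)]
tub [(array([ 0.5051,  0.3348, -0.0045]), 0.57)]
block [(array([ 0.4105,  0.161 , -0.0022]), 0.73), (array([ 0.5852, -0.0473,  0.1567]), 0.53)]
marker1 [(array([0.7266, 0.1645, 0.0201]), 0.74), (array([0.5198, 0.1143, 0.0179]), 0.45)]
paintjar [(array([ 0.6746, -0.2041,  0.0018]), 0.73)]
tape [(array([ 0.4408, -0.0362,  0.0051]), 0.92), (array([ 0.5038,  0.3318, -0.0014]), 0.6)]
top {'fx': np.float64(486.102), 'fy': np.float64(486.1
[... 363 characters left out ...]
_tip [(array([0.607 , 0.1163, 0.1934]), 0.7), (array([0.6594, 0.0789, 0.2721]), 0.49), (array([ 0.5469, -0.1145,  0.1988]), 0.27)]
knob_mid [(array([ 0.5467, -0.1136,  0.1973]), 0.63)]
notch [(array([ 0.5886, -0.0471,  0.1548]), 0.97)]
lamp_edge [(array([0.6618, 0.0776, 0.27  ]), 0.85)]
tub [(array([0.5079, 0.3312, 0.0035]), 0.62)]
block [(array([0.4122, 0.153 , 0.0032]), 0.7), (array([ 0.5895, -0.0474,  0.1586]), 0.68)]
marker1 [(array([0.7251, 0.1686, 0.0211]), 0.82), (array([0.5246, 0.1143, 0.0153]), 0.6)]
paintjar [(array([ 0.6799, -0.1978, -0.0035]), 0.56), (array([ 0.4436, -0.0316, -0.0049]), 0.48)]
tape [(array([ 0.4444, -0.0342, -0.0027]), 0.91)]
1.4 [ 0.      0.7829 -0.6222  0.    ]
```

View pics/scene0.png

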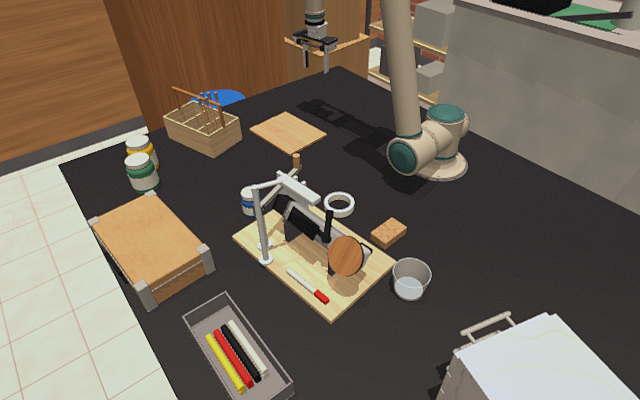

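View pics/top0.png

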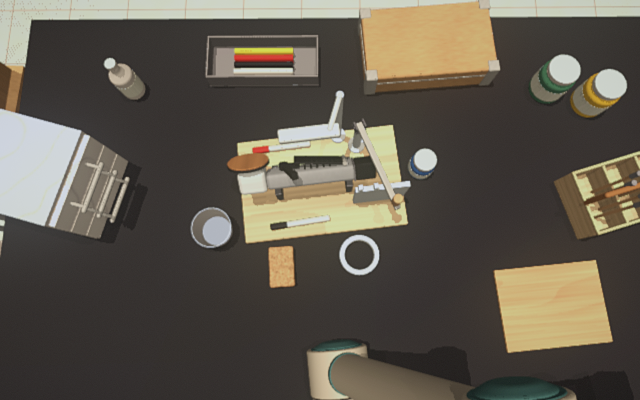

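```bash
cat > s2.py <<'E'
import cv2
a=cv2.imread("pics/top0.png")[110:260,225:425]; cv2.imwrite("pics/topz.png",cv2.resize(a,None,fx=4,fy=4,interpolation=cv2.INTER_CUBIC))
a=cv2.imread("pics/scene0.png")[140:330,220:420]; cv2.imwrite("pics/scenez.png",cv2.resize(a,None,fx=3,fy=3,interpolation=cv2.INTER_CUBIC))
E
python3 s2.py
```

```text
(no output)
```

View pics/topz.png

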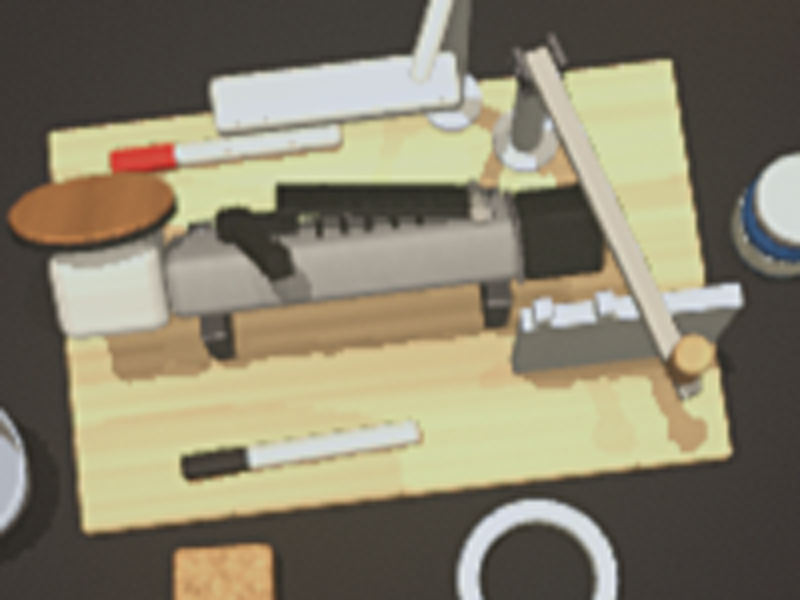

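View pics/scenez.png

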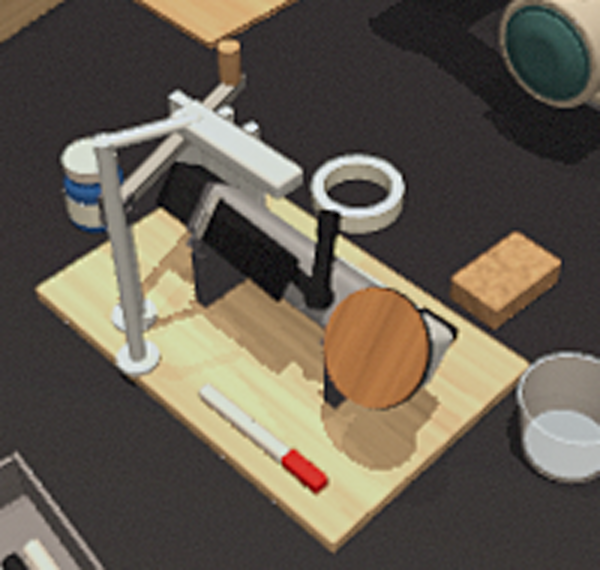

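```bash
cat > s3.py <<'E'
from plant import vision
import numpy as np, cv2
from scipy.spatial.transform import Rotation as R
from scipy.optimize import least_squares
np.set_printoptions(precision=4,suppress=True)
C={c:vision.get_calibration(c) for c in ["top","scene"]}
def proj(c,P):
    k=C[c]; q=k["orientation"]; Rm=R.from_quat([q[1],q[2],q[3],q[0]]).as_matrix()
    p=(np.atleast_2d(P)-k["position"])@Rm
    return np.c_[k["fx"]*p[:,0]/p[:,2]+k["cx"],k["fy"]*p[:,1]/p[:,2]+k["cy"]]
def W(s,P):
    c_,s_=np.cos(s[2]),np.sin(s[2]); P=np.atleast_2d(P)
    return np.c_[s[0]+c_*P[:,0]-s_*P[:,1], s[1]+s_*P[:,0]+c_*P[:,1], P[:,2]]
B={(1,1):(.135,.2,.018),(1,-1):(.135,-.22,.018),(-1,-1):(-.135,-.22,.018),(-1,1):(-.135,.2,.018)}
top=[((1,1),(50,132)),((1,-1),(672,60)),((-1,-1),(732,457)),((-1,1),(85,532))]
sc=[((1,-1),(37,290)),((1,1),(335,550)),((-1,1),(528,360))]
tp=np.array([B[k] for k,_ in top]);tu=np.array([u for _,u in top])/4.+[225,110]-.4
sp=np.array([B[k] for k,_ in sc]);su=np.array([u for _,u in sc])/3.+[220,140]-.4
mk=[((0,0,0),(.6313,.0729)),((0,0,0),(.6333,.0714)),((0,0,0),(.6264,.0747)),((0,0,0),(.6309,.0730)),((0,.015,0),(.625,.088)),((0,.015,0),(.6289,.0878)),((.0319,.015,0),(.6612,.0907)),((.0319,.015,0),(.6623,.0905)),((-.06,-.115,0),(.5828,-.0485)),((-.06,-.115,0),(.5886,-.0471)),((.032,.005,0),(.6629,.0797)),((.032,.005,0),(.6618,.0776))]
mp=np.array([a for a,_ in mk],float);mu=np.array([u for _,u in mk])
def f(s,wt=1,ws=1,wm=1):
    return np.r_[wt*(proj("top",W(s,tp))-tu).ravel()/1., ws*(proj("scene",W(s,sp))-su).ravel()/1., wm*((W(s,mp)[:,:2]-mu)/.004).ravel()]
for w in [(1,1,1),(1,0,0),(0,1,0),(0,0,1),(1,1,0)]:
    o=least_squares(f,[.63,.073,0],kwargs=dict(wt=w[0],ws=w[1],wm=w[2])); print(w,o.x,o.cost)
    if w==(1,1,1): print(f(o.x)); S=o.x
k=W(S,[[.09,-.115,0]])[0]; 
for q in [(.5453,-.1104),(.5467,-.1136)]:
    d=np.array(q)-k[:2]; print("swing", np.arctan2(d[1],d[0])-S[2], np.hypot(*d))
E
python3 s3.py
```

```text
(1, 1, 1) [0.6314 0.0721 0.1211] 7.8042833986514095
[-0.7267  0.3483 -0.3167 -0.0151 -0.0245 -0.0851 -0.7469  0.5875 -0.8426
 -0.7444 -0.6095 -1.9884  1.1123  0.9904  0.0345 -0.1983 -0.4655  0.1767
  1.2595 -0.6483  0.1345 -0.2233  1.1565 -0.2507  0.1815 -0.2007  0.0231
  0.0377 -0.2519  0.0877  0.7424 -0.1998 -0.7076 -0.5498 -0.0751  0.309
  0.1999  0.834 ]
(1, 0, 0) [0.6321 0.0709 0.1187] 0.21995139064937502
(0, 1, 0) [0.6329 0.0737 0.1276] 3.036487507583524
(0, 0, 1) [0.6307 0.0724 0.1173] 2.8178510712641516
(1, 1, 0) [0.6321 0.0719 0.1217] 4.536778888200109
swing -2.8664755555993473 0.20527407122456726
swing -2.8494591968856167 0.20524722045122445
```

```bash
cat > h.py <<'E'
from plant import r, gripper_to, inverse_kinematics, vision, models, telemetry
import cv2, numpy as np
from scipy.spatial.transform import Rotation as R
np.set_printoptions(precision=4,suppress=True)
S=np.array([.6316,.0720,.120])
Rs=R.from_euler('z',S[2]).as_matrix()
def w(p): return Rs@np.array(p,float)+[S[0],S[1],0]
a=.663
sx=np.array([np.cos(a),0,np.sin(a)]); sz=np.array([-np.sin(a),0,np.cos(a)]); sy=np.array([0,1.,0])
def sw2(p): return w(np.array([0,0,.12])+p[0]*sx+p[1]*sy+p[2]*sz)   # sander m -> world
def quat(x,z):
    m=np.c_[x,np.cross(z,x),z]; q=R.from_matrix(m).as_quat(); return np.r_[q[3],q[:3]]
G=.006
def knob(swing,lift,sign=1,dz=0.):
    d=Rs@np.array([-np.cos(swing),-np.sin(swing),0]); u=np.array([0,0,1.])
    b=d*np.cos(lift)+u*np.sin(lift); n=u*np.cos(lift)-d*np.sin(lift)
    p=w([.09,-.115,.168])+.2*b+(.032+dz)*n
    return p+n*G, quat(sign*np.cross(u,d),-n)
def sander_pose(p,jaw,sign=1):   # grasp point p in sander m
    z=-(Rs@sz); x=sign*(Rs@(sx if jaw=='x' else sy))
    return sw2(p)-G*z, quat(x,z)
def shot(c,n): 
    im=vision.snapshot(c); cv2.imwrite(f"pics/{n}.png",im[:,:,::-1])
E
python3 - <<'E'
from h import *
for s in (1,-1):
    print(s,[inverse_kinematics(*knob(*k,sign=s)) for k in [(.284,0),(.284,.22),(0,.22),(0,0)]])
    for j in 'xy': print(j,s,[inverse_kinematics(*sander_pose(p,j,s)) for p in [(.029,.0,.16),(.029,.1,.06),(.00475,.015,0.002),(.00475,.015,.14)]])
E
```

```text
1 [array([-0.321 ,  0.2707,  1.5744, -0.    ,  1.2964,  0.8458]), array([-0.2236,  0.3706,  1.34  , -0.1286,  1.6097,  0.9497]), array([-0.1807,  0.3544,  1.365 , -0.0648,  1.6324,  1.273 ]), array([-0.232 ,  0.2371,  1.6217, -0.    ,  1.2827,  1.2188])]
x 1 [array([-0.1033, -0.0744,  2.014 ,  0.257 ,  0.5662, -0.3954]), array([ 0.1869,  0.1295,  2.028 , -0.1292,  0.3247,  0.1753]), array([-0.0236,  0.224 ,  2.1057,  0.5233,  0.1772, -0.6301]), array([-0.0618, -0.0542,  2.0809,  0.2471,  0.4723, -0.3649])]
y 1 [array([-0.1033, -0.0744,  2.014 ,  0.257 ,  0.5662, -1.9662]), array([ 0.1869,  0.1295,  2.028 , -0.1292,  0.3247, -1.3955]), array([-0.0236,  0.224 ,  2.1057,  0.5233,  0.1772, -2.2008]), array([-0.0618, -0.0542,  2.0809,  0.2471,  0.4723, -1.9357])]
-1 [array([-0.321 ,  0.2707,  1.5744, -0.    ,  1.2964, -2.2958]), array([-0.2236,  0.3706,  1.34  , -0.1286,  1.6097, -2.1919]), array([-0.1807,  0.3544,  1.365 , -0.0648,  1.6324, -1.8686]), array([-0.232 ,  0.2371,  1.6217, -0.    ,  1.2827, -1.9228])]
x -1 [None, None, array([-0.0236,  0.224 ,  2.1057,  0.5233,  0.1772,  2.5115]), None]
y -1 [array([-0.1033, -0.0744,  2.014 ,  0.257 ,  0.5662,  1.1754]), array([ 0.1869,  0.1295,  2.028 , -0.1292,  0.3247,  1.7461]), array([-0.0236,  0.224 ,  2.1057,  0.5233,  0.1772,  0.9407]), array([-0.0618, -0.0542,  2.0809,  0.2471,  0.4723,  1.2059])]
```

```bash
python3 - <<'E'
from h import *
p=telemetry.current_ee_pos(); r.move_l([p[0],p[1],.34],vel=.25)
k=.284
r.move_to(*knob(k,0,dz=.12))
P,q=knob(k,0); print(r.move_l(P,q,vel=.12,guard=15))
shot("top","k1t"); shot("scene","k1s"); print(telemetry.current_t(),telemetry.current_wrist_force())
gripper_to(.0,f_grip=15); print(telemetry.current_opening(),telemetry.current_wrist_force())
E
python3 -c "
import cv2,numpy as np
a=cv2.imread('pics/k1t.png')[110:260,225:425];b=cv2.imread('pics/k1s.png')[100:290,200:400]
cv2.imwrite('pics/k1.png',np.hstack([cv2.resize(a,(400,300)),cv2.resize(b,(400,300))]))"
```

```text
False
5.45 [ 0.497  -0.4525  0.8219]
0.022139102213162565 [-0.7715  0.1833 -1.1311]
```

View pics/k1.png

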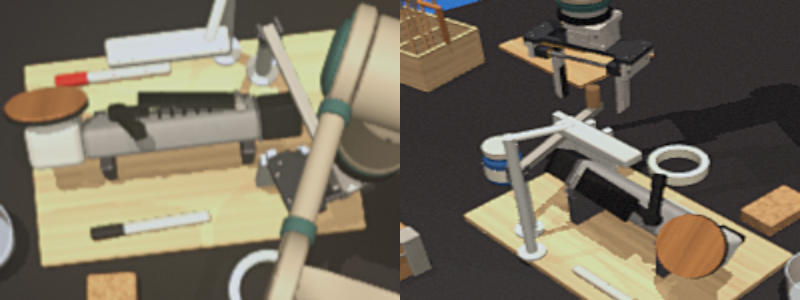

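The right panel shows the knob (~593,97) between the open fingers. After closing, the opening is 22.1 mm, which matches the knob. Next I lift, swing and lower.

```bash
python3 - <<'E'
from h import *
k=.284
for s,l in [(k,.12),(k,.24),(k/2,.24),(0,.24),(0,.12),(0,.0)]:
    P,q=knob(s,l); g=r.move_l(P,q,vel=.08,guard=30)
    print(s,l,g,telemetry.current_opening(),telemetry.current_wrist_force(),telemetry.current_torque())
    if g: break
shot("scene","k2s"); print(telemetry.current_t())
shot("top","k2t")
E
python3 -c "
import cv2,numpy as np
a=cv2.imread('pics/k2t.png')[110:260,225:425];b=cv2.imread('pics/k2s.png')[140:290,200:400]
cv2.imwrite('pics/k2.png',np.hstack([cv2.resize(a,(400,300)),cv2.resize(b,(400,300))]))"
```

```text
0.284 0.12 False 0.021467189241832427 [-1.5055 -0.7031 -1.0844] [-0.1012 -0.0548 -0.0107]
0.284 0.24 False 0.021734260343198076 [-0.609  -0.7937 -0.9486] [-0.0617 -0.0849  0.0548]
0.142 0.24 False 0.022032458196184903 [ 0.3185  0.0704 -2.1816] [ 0.0698 -0.143  -0.0345]
0 0.24 False 0.021574725889268117 [-1.7878  0.3627 -0.624 ] [ 0.0078 -0.0182  0.081 ]
0 0.12 False 0.021774380811592185 [-0.9815  1.0509 -2.3321] [ 0.008  -0.0274 -0.012 ]
0 0.0 False 0.022030440603144776 [-1.0205 -0.4432 -0.7655] [ 0.0438  0.2596 -0.011 ]
9.3833
```

View pics/k2.png

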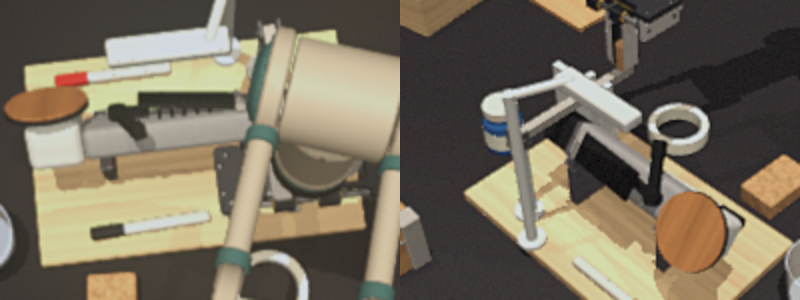

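The right panel shows the bar swung towards the keeper, with the knob at ~(622,55). I'll release it, retreat to the lever's start side and check.

```bash
python3 - <<'E'
from h import *
gripper_to(.06,f_grip=15); r.hold(.2)
P,q=knob(0,0,dz=.13); r.move_l(P,q,vel=.2)
gripper_to(0.0)
r.move_to(*sander_pose((.029,.0,.18),'y',-1))
shot("scene","k3s"); 
print([ (np.round(m["at"],4),m["score"]) for m in models.mark_of("knob_mid","scene")], knob(0,0)[0]-[0,0,.006])
print([ (np.round(m["at"],4),m["score"]) for m in models.mark_of("lever_tip","scene")], [sw2((.029,.075+.075*np.sin(f),.075*np.cos(f))) for f in (-.52,-.37,.52)])
shot("top","k3t"); print([ (np.round(m["at"],4),m["score"]) for m in models.mark_of("knob_mid","top")])
print(telemetry.current_t(),telemetry.current_ee_pos(),telemetry.current_opening())
E
python3 -c "
import cv2,numpy as np
a=cv2.imread('pics/k3t.png')[110:260,225:425];b=cv2.imread('pics/k3s.png')[140:290,200:400]
cv2.imwrite('pics/k3.png',np.hstack([cv2.resize(a,(400,300)),cv2.resize(b,(400,300))]))"
```

```text
[(array([ 0.5298, -0.0589,  0.1962]), 0.9)] [ 0.5362 -0.0553  0.2   ]
[(array([ 0.5288, -0.0586,  0.1987]), 0.64), (array([0.6056, 0.1205, 0.1942]), 0.49)] [array([0.61  , 0.1074, 0.1891]), array([0.6058, 0.1171, 0.193 ]), array([0.6011, 0.1814, 0.1891])]
[(array([ 0.5342, -0.0584,  0.1961]), 0.82), (array([ 0.5854, -0.0477,  0.1607]), 0.4)]
13.3583 [0.5418 0.0606 0.2849] 0.0003048219293635975
```

View pics/k3.png

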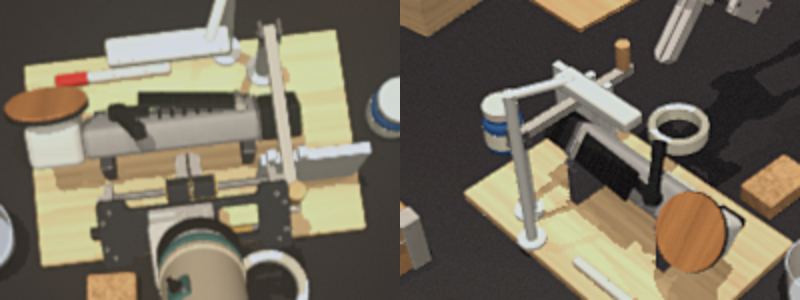

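The bar lies between the lips in the left panel (~(280,158)), with the knob level at (295,190). Now the lever.

```bash
python3 - <<'E'
from h import *
z=.059
P,q=sander_pose((.029,.0,z),'y',-1)
print(r.move_l(P,q,vel=.12,guard=12), telemetry.current_wrist_force())
for y in (.03,.06,.072,.0815):
    P,q=sander_pose((.029,y,z),'y',-1); g=r.move_l(P,q,vel=.05,guard=15)
    print(y,g,telemetry.current_wrist_force(), Rs.T@(telemetry.current_ee_pos()-w([0,0,0]))); 
    if g: break
shot("scene","l1s"); print(telemetry.current_t())
E
python3 -c "
import cv2,numpy as np
b=cv2.imread('pics/l1s.png')[120:320,200:440]
cv2.imwrite('pics/l1.png',cv2.resize(b,None,fx=3,fy=3))"
```

```text
False [-0.115  -0.1165 -0.2453]
0.03 False [ 0.2397  0.4359 -0.2129] [-0.0172  0.0301  0.1894]
0.06 False [-0.3286  1.098  -0.7796] [-0.0172  0.06    0.1889]
0.072 False [-0.4306 -0.0401 -0.6672] [-0.0172  0.072   0.1888]
0.0815 False [ 1.1586 -0.3436 -0.3653] [-0.0172  0.0814  0.1889]
16.8
```

View pics/l1.png

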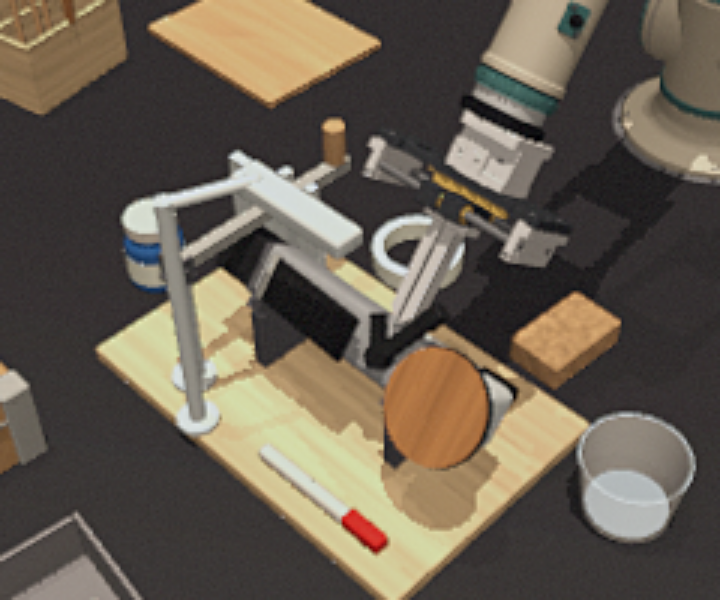

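The lever (~(410,335)) is leaning towards the disc, but I felt no end stop. I'll keep pushing under guard.

```bash
python3 - <<'E'
from h import *
z=.059
P,q=sander_pose((.029,.100,z),'y',-1); g=r.move_l(P,q,vel=.03,guard=10)
print(g,telemetry.current_wrist_force(), Rs.T@(telemetry.current_ee_pos()-w([0,0,0])))
P,q=sander_pose((.029,.06,z),'y',-1); r.move_l(P,q,vel=.15)
P,q=sander_pose((.029,.03,.18),'y',-1); r.move_l(P,q,vel=.25)
shot("scene","l2s"); print([ (np.round(m["at"],4),m["score"]) for m in models.mark_of("lever_tip","scene")])
shot("top","l2t"); print([ (np.round(m["at"],4),m["score"]) for m in models.mark_of("lever_tip","top")])
print(telemetry.current_t(),[sw2((.029,.075+.075*np.sin(f),.075*np.cos(f))) for f in (.38,.52)])
E
python3 -c "
import cv2,numpy as np
a=cv2.imread('pics/l2t.png')[110:260,225:425];b=cv2.imread('pics/l2s.png')[140:290,200:400]
cv2.imwrite('pics/l2.png',np.hstack([cv2.resize(a,(400,300)),cv2.resize(b,(400,300))]))"
```

```text
True [ 0.6226 -5.7002  2.0826] [-0.0172  0.0829  0.1887]
[(array([0.6026, 0.184 , 0.1922]), 0.82), (array([0.6284, 0.0733, 0.1188]), 0.35)]
[(array([0.6019, 0.1796, 0.189 ]), 0.73)]
18.25 [array([0.5994, 0.1717, 0.1927]), array([0.6011, 0.1814, 0.1891])]
```

View pics/l2.png

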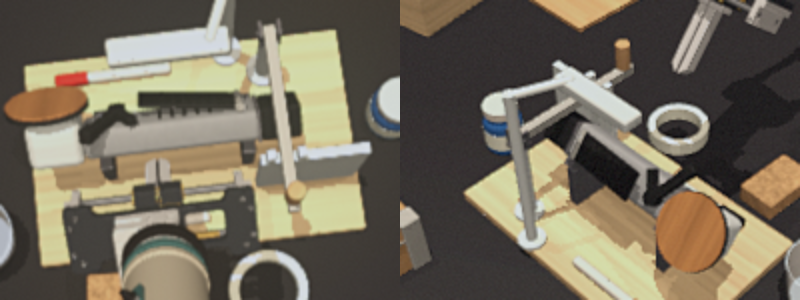

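The lever tip reads y≈0.182, against 0.1814 expected at full forward. The lever is against its stop and the bar is still in the notch. Next is the squeeze.

```bash
python3 - <<'E'
from h import *
xc=.0045
r.move_to(*sander_pose((xc,.015,.17),'x',1)); gripper_to(.094)
for z in (.08,.002):
    P,q=sander_pose((xc,.015,z),'x',1); g=r.move_l(P,q,vel=.1,guard=10)
    print(z,g,telemetry.current_wrist_force(),telemetry.current_joints()); 
    if g: break
shot("scene","g1s"); print(telemetry.current_t())
E
python3 -c "
import cv2,numpy as np
b=cv2.imread('pics/g1s.png')[120:320,200:440]
cv2.imwrite('pics/g1.png',cv2.resize(b,None,fx=3,fy=3))"
```

```text
0.08 False [ 0.1048  0.185  -0.869 ] [-0.0431  0.0638  2.1031  0.3114  0.3323 -0.4243]
0.002 False [-0.2713  0.4456  0.2395] [-0.0237  0.2238  2.1063  0.5248  0.1767 -0.6316]
23.225
```

View pics/g1.png

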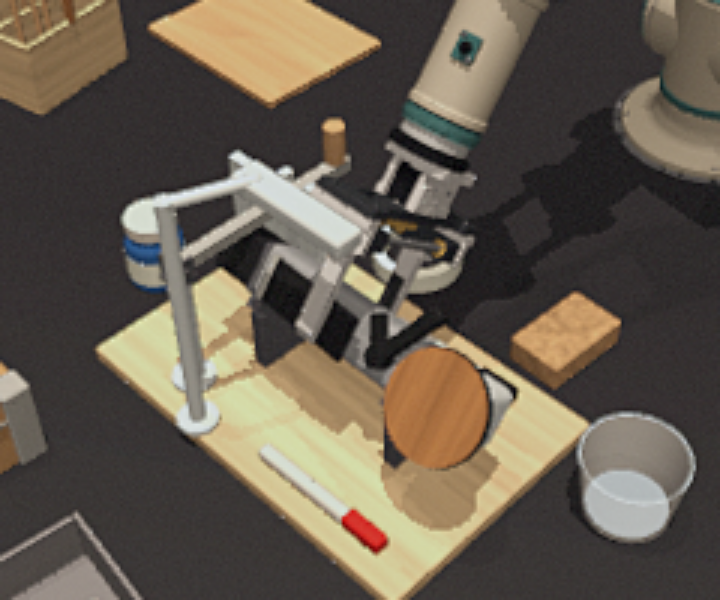

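One finger lies over the paddle (~(325,300)), the other on the barrel's robot side, and the lamp is clear. Squeeze.

Run:
```python
from h import *
X=Rs@sx
gripper_to(.04,f_grip=30)
for i in range(2):
    f=telemetry.current_wrist_force(); print(telemetry.current_t(),telemetry.current_opening(),f,f@X, telemetry.current_ee_pos()-sander_pose((.0045,.015,.002),'x',1)[0]); r.hold(.3)
```

```text
24.0 0.04882834528379191 [-3.0209 -1.3258  3.1226] -0.5670330464624771 [-0.0006 -0.0001 -0.0002]
24.3 0.048770321612835815 [-4.4765 -2.1754  4.1866] -1.1312325690208884 [-0.0006 -0.0001 -0.0003]
```

```bash
python3 - <<'E'
from h import *
r.hold(1.7); shot("scene","g2s"); print(telemetry.current_opening(),telemetry.current_wrist_force(),telemetry.current_t())
gripper_to(.094); r.hold(.3)
print(telemetry.current_wrist_force())
for z in (.08,.2):
    P,q=sander_pose((.0045,.015,z),'x',1); r.move_l(P,q,vel=.12)
shot("scene","e_s")
for n in ["lever_tip","knob_mid","paddle_pad","tub","block","marker1","paintjar","tape"]:
    print(n,[(np.round(x["at"],4),round(x["score"],2)) for x in models.mark_of(n,"scene")[:2]])
shot("top","e_t"); print("knob top",models.mark_of("knob_mid","top")[:1],"pad",models.mark_of("paddle_pad","top")[:1],"lever",models.mark_of("lever_tip","top")[:1])
print(telemetry.current_t(), sw2((.0405,.015,0)), sw2((.0295,.015,0)))
E
python3 -c "
import cv2,numpy as np
a=cv2.imread('pics/g2s.png')[140:290,220:370];b=cv2.imread('pics/e_s.png')[140:290,220:370];
c=cv2.imread('pics/e_t.png')[110:260,225:425]
cv2.imwrite('pics/e.png',np.hstack([cv2.resize(a,(400,400)),cv2.resize(b,(400,400))]));cv2.imwrite('pics/et.png',cv2.resize(c,(800,600)))"
```

```text
0.04870603472698025 [-5.5128 -2.2731  3.7563] 26.35
[-0.5995  0.6341  0.0059]
lever_tip [(array([0.6021, 0.1869, 0.1946]), 0.49)]
knob_mid [(array([ 0.5294, -0.0573,  0.1988]), 0.62)]
paddle_pad [(array([0.6616, 0.0914, 0.1404]), 0.57)]
tub [(array([ 0.5039,  0.3338, -0.0038]), 0.69), (array([0.6283, 0.0902, 0.1219]), 0.64)]
block [(array([ 0.413 ,  0.1604, -0.0016]), 0.61)]
marker1 [(array([0.7286, 0.1675, 0.0188]), 0.87), (array([0.5234, 0.1135, 0.0198]), 0.57)]
paintjar [(array([0.6608, 0.0819, 0.2717]), 0.64), (array([ 0.5308, -0.0562,  0.2015]), 0.28)]
tape [(array([ 0.4439, -0.0346,  0.0016]), 0.86)]
knob top [{'at': [0.5348, -0.06, 0.1992], 'score': 0.81}] pad [{'at': [0.6626, 0.0953, 0.1454], 'score': 0.82}] lever [{'at': [0.5988, 0.1788, 0.189], 'score': 0.61}]
30.0917 [0.6615 0.0907 0.1449] [0.6529 0.0897 0.1382]
```

View pics/e.png

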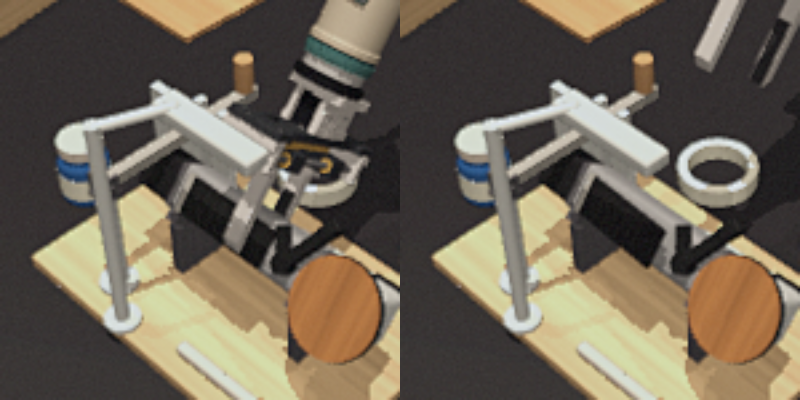

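View pics/et.png

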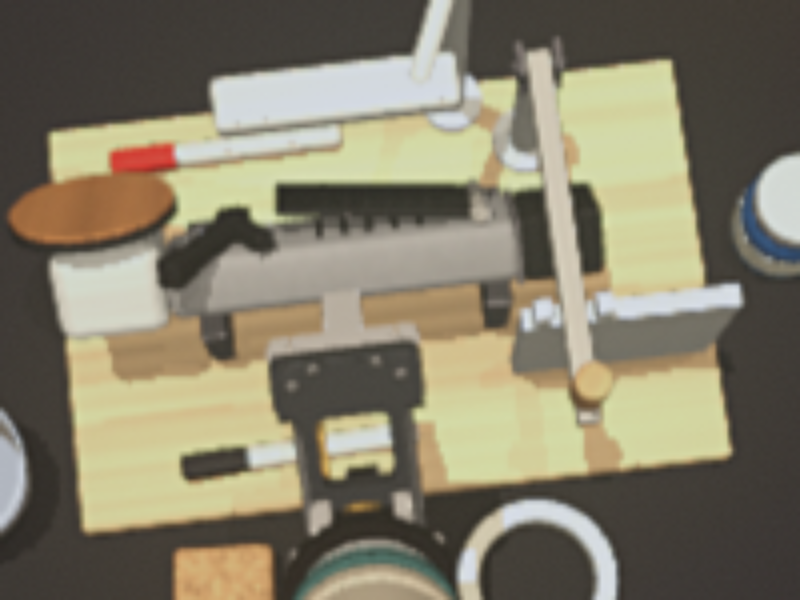

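The left panel shows the paddle squeezed. The right panel shows it sprung out, with the lever towards the disc. In the top view the bar lies between the lips (~(572,305)) and the pens, tape, block and jar are where they were. I'm handing in.

Run:
```python
from h import *
print(telemetry.current_dq(),telemetry.current_wrist_force()); r.sign_off()
```

```text
[-0.0013 -0.001  -0.0007  0.0003 -0.0001 -0.0001] [-0.8605 -0.2001  0.2495]
the job is handed in; nothing more can be done
```

The job is done and handed in at about 30 s, with nothing left touching the sander. `sign_off` gives no verdict, so these are my own checks.

- **Drop bar:** I lifted it by its knob over the lip and lowered it into the notch. The last pictures show it between the lips with the knob level at about 0.199 m. The knob marks sit 2–7 mm off the ideal position, which is about the networks' error.
- **Lock-off lever:** I pushed it forward until I felt the end stop. Its tip then read y ≈ 0.182 m, against 0.181 m expected at full forward. In the final pictures the scene camera read 0.187 m and the top camera 0.179 m.
- **Paddle:** I squeezed it for about 2.3 s at 30 N. The opening was 48.8 mm against 49.5 mm nominal, so it was home, with little net side force on the wrist. After release, the pad mark read at the released position to within about 5 mm in both cameras.
- **Bystanders:** The tub, block, markers and tape re-measured within about 5 mm. The network missed the paint jar in the last scene picture and reported other objects instead, but the pictures show it unmoved.

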